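# Make room on the pantry tier and stow the small jars

### The job

On the grey tier, pull up the spring index knob of the divider, slide the divider exactly one notch to the left to widen the right-hand bay, let the knob drop home in that notch, and then turn the cam beside it a full quarter turn clockwise to draw the clamp jaw tight. Next stand all the small squat glass jars from the cupboard floor upright on the deck of that bay, between the divider and the right end wall, and only after that press the sprung lever at the tier's right end down until its detent holds it and the front keeper rail stays up. Leave the onion keeper, garlic press, blue lids, tall jar and tin where they are.

Things in the scene. Friction and masses are not known exactly. Their poses are not given: they have to be found in the camera images.
- tier: grey plastic stacking tier, fixed box, deck top 50 mm above the cupboard floor. Origin on the cupboard floor under the tier; x points away from the robot, y left along the tier, z up. Deck x -80 to +100, y -200 to +200 mm; from x = +55 mm back it carries a rail 25 mm high. Onion keeper stands on the left part
- bay (a point): point on the deck, in the middle of the widened right-hand bay (tier x -10, y -56 mm, 50 mm up), axes as the tier's. The bay runs from the right end wall (22 mm high, inner face at tier y = -172 mm) to the divider plate, and from the front keeper rail (tier x = -83 mm) back to the rail at x = +55 mm
- keeper (a point): middle of the top of the 5 mm steel keeper rail along the bay's front edge: level with the deck while the lever is up, about 18 mm above the deck while the lever is held down
- divider (a joint): divider carriage on the notched back rail: slide to the tier's +y (left), m; near 0 at the start. Notches at -0.05, 0, 0.05, 0.10, pin play 2 mm either way; one notch left = 0.05. Its plate, 5 mm thick, 45 mm high, crosses the deck at tier y = 12 mm + this value. Carriage block 50 x 124 mm, top 100 mm above the cupboard floor; friction 1.5 N
- knob (a joint): spring index knob on the carriage: how far it is pulled up, m. 0: home, pin in a notch; 0.018: stop. The pin clears the teeth from 0.012 on; spring 4.5 N at home, 9 N at the stop. Let go between notches, the pin rides on the teeth at about 0.011 and does not lock
- knob_grip (a point): middle of the black index knob's grip: upright cylinder, 26 mm diameter, 32 mm high, with a 30 mm cap 5 mm thick on top. At tier x = +75 mm, y = 12 mm + divider value; 124 mm above the cupboard floor when home, 24 mm above the carriage block; moves with knob and carriage
- cam (a joint): quarter-turn cam on the carriage left of the knob, rad: 0 to 1.57, growing clockwise seen from above; 0 = loose, handle across the rail (along the tier's x); 1.57 = clamped, handle in line with the rail; stays where it is left, turns with 0.05 N m. It draws the steel jaw behind the carriage 5 mm in against it
- cam_grip (a point): middle of the cam's handle, on its turning axis: upright steel bar 44 mm long, 11 mm thick, 30 mm high (bar along this point's x axis). At tier x = +75 mm, y = 92 mm + divider value (80 mm left of the knob), 123 mm above the cupboard floor, 23 mm above the carriage block
- jaw_top (a point): top edge of the clamp jaw's inner face; 5 mm gap to the carriage's back face when loose, closed when clamped
- lever (a joint): sprung lever at the tier's right end, rad: 0 raised (29 degrees up), 0.5 lower stop (level). Press it to the stop: a detent ball then holds it at about 0.45; let go before about 0.4 it springs back up. Needs about 8 N at the pad. It raises the keeper rail
- lever_pad (a point): centre of the top of the black pad (34 x 34 x 12 mm) at the lever's free end, 100 mm from the hinge. Hinge axis along the tier's y at tier x +50, y -222 mm, 60 mm above the cupboard floor; lever points to the tier's -x. Raised: pad about 113 mm above the cupboard floor; at the lower stop: 66 mm, at tier x = -50 mm
- jar1_mid (a point): small squat closed glass jar with steel screw lid, 48 mm diameter, 50 mm tall; this point is its centre, half-way up, z along its axis; it stands on the cupboard floor. Three or four of these alike jars are present
- jar2_mid (a point): small squat closed glass jar with steel screw lid, 48 mm diameter, 50 mm tall; this point is its centre, half-way up, z along its axis; it stands on the cupboard floor. Three or four of these alike jars are present
- jar3_mid (a point): small squat closed glass jar with steel screw lid, 48 mm diameter, 50 mm tall; this point is its centre, half-way up, z along its axis; it stands on the cupboard floor. Three or four of these alike jars are present
- jar4_mid (a point): small squat closed glass jar with steel screw lid, 48 mm diameter, 50 mm tall; this point is its centre, half-way up, z along its axis; it stands on the cupboard floor. Three or four of these alike jars are present
- onion_keeper: bystander: round red plastic onion keeper, 87 mm diameter, 82 mm tall, standing on the tier left of the divider; origin under its centre
- garlic_press: bystander: steel garlic press, 160 mm long along its y, 26 mm high, lying on the cupboard floor; origin under its middle
- lid_a: bystander: blue plastic lid, 82 mm diameter, 13 mm thick; origin under its centre
- lid_b: bystander: the matching blue lid beside it
- tall_jar: bystander: large closed glass jar, 76 mm diameter, 130 mm tall; origin under its centre
- food_tin: bystander: food tin, 74 mm diameter, 105 mm tall; origin under its centre
Mind the look-alikes: they are no part of the job. What is shaped like the part that bears jar3_mid but pink or yellow is not meant. What is shaped like the part that bears jar1_mid but black is not meant.

How it is judged (in metres and radians):
On the way, in this order (a step that is already met when the one before it is completed fails the run):
1. the index knob is pulled up clear of the teeth (value of joint knob above 0.0105 m), for 0.1 s.
2. the divider stands one notch to the left with the knob fully home (value of joint divider between 0.045 and 0.055 m and value of joint knob below 0.0025 m), for 0.3 s.
3. the cam is turned a quarter turn, clamping the divider in that notch (all of step 2 and value of joint cam above 1.4 rad), for 0.2 s.
4. all the small jars stand upright in the widened bay, released (all of step 3 and x of jar1_mid in the frame of tier between -0.06 and 0.04 m and y of jar1_mid in the frame of tier between -0.155 and 0.045 m and z of jar1_mid in the frame of tier between 0.065 and 0.083 m and angle between each of jar1_mid, jar2_mid, jar3_mid, jar4_mid's own z axis and vertical below 0.15 rad and linear speed of each of jar1, jar2, jar3, jar4 below 0.03 m/s and x of jar2_mid in the frame of tier between -0.06 and 0.04 m and y of jar2_mid in the frame of tier between -0.155 and 0.045 m and z of jar2_mid in the frame of tier between 0.065 and 0.083 m and x of jar3_mid in the frame of tier between -0.06 and 0.04 m and y of jar3_mid in the frame of tier between -0.155 and 0.045 m and z of jar3_mid in the frame of tier between 0.065 and 0.083 m and x of jar4_mid in the frame of tier between -0.06 and 0.04 m and y of jar4_mid in the frame of tier between -0.155 and 0.045 m and z of jar4_mid in the frame of tier between 0.065 and 0.083 m and contact force between the fingers and jar1 below 0.2 N and contact force between the fingers and jar2 below 0.2 N and contact force between the fingers and jar3 below 0.2 N and contact force between the fingers and jar4 below 0.2 N), for 0.4 s.
5. the lever has been pressed down to its detent (value of joint lever above 0.41 rad), for 0.3 s.
At the end, for the whole second after the job is handed in: divider one notch left (within 5 mm), knob home (2.5 mm), cam clamped (above 1.4 rad); every small jar upright (0.15 rad), still, released on the deck between end wall, divider, back rail and keeper rail; lever held down by its detent (above 0.41 rad) (all of step 4 and value of joint lever above 0.41 rad and contact force between the fingers and lever below 0.2 N and contact force between the fingers and knob below 0.2 N and contact force between the fingers and cam below 0.2 N); the robot touches nothing.
It fails at once if a bystander is shoved more than 5 cm, or the onion keeper is tipped over (distance of any of onion_keeper, garlic_press, lid_a, lid_b, tall_jar, food_tin from where it was at the start of the episode above 0.05 m or angle between onion_keeper's own z axis and vertical above 0.5 rad).
Of jar1, jar2, jar3, jar4 only 3 to 4 are there at a start; the rules pass over those that are not, and their reading is None.
At some moment in a run one of jar1, jar2, jar3, jar4 may be knocked a few centimetres aside while the robot is not near it.
Once in a run the grip may slacken for a moment while it holds something.
It also fails if it takes over 210 s, if anything falls off the work surface, if the arm or the gripper's body presses on something with over 40 N, if the wrist force passes 120 N, or if a joint passes its speed limit or range.

### The arm

A 6-joint arm with a two-finger parallel gripper is mounted at the origin on the work surface. World frame = base frame: x ahead of the robot, y to its left, z up, the work surface at z = 0. Lengths are in mm, angles in rad, forces in N, time in s.
With the tool pointing down it reaches from about 350 to 775 mm from the base axis. Payload 5.5 kg.
Tool frame: the origin (TCP) lies at the very end of the fingers, on their centre line; the grasp point (between the pads) lies 19 mm behind it; z points along the fingers, y is the line along which they close (so a half turn about z gives the same grasp; the last joint's range is limited). The gripper opens to 85 mm and grips with 20 to 120 N. Pads are 22 mm wide; open, the fingers measure 114 mm over their backs; the gripper's body (76 mm by 85 mm) begins 54 mm behind the grasp point. The pads swing forward as they close: fully open they stand 13 mm farther back than shut.
Start: joints at [-0.14, 0.313, 0.046, 1.304, 0, 1.431], TCP at [575.041, -0.015, 231.323] pointing down, gripper open.
Joint ranges: [-2.76, 2.76], [-0.86, 1.69], [-1.03, 1.26], [-2.2, 2.34], [-1.47, 1.5], [-3.14, 3.14]. Speed limits (rad/s): [2.57, 2.57, 3.14, 3.14, 3.14, 3.14].

### API

Orientations are given as a unit quaternion [w, x, y, z].
In Python, from cell import get_obs, capture, camera_params, sign_off, look_for gives the robot as it stands. The module is installed in compiled form; this text tells all that it offers.
- The arm moves only by the shell command python3 -m handwheel 'ROWS'. ROWS is JSON, a list of rows, each an object of numbers: "x", "y", "z": the shift along the tool's x, y, z in mm; "rx", "ry", "rz": the turn, a rotation vector about the tool's x, y, z in degrees; "jaw": the closure in counts, from 0 (fully open) to 255 (shut). A call has exactly 10 rows; each row is the pose to reach, as a shift and turn from the pose commanded when the call began, along the tool's axes at that moment; what a row does not reach only later rows make up. A row lasts 1/12 s, in which the tool goes at most 41.7 mm and 7.16 degrees, less where a joint would pass 70% of its speed; a pose out of reach is approached as far as the arm can. A call with a gripper value outside its range is refused whole. The fingers move at their own pace and stop on an object; the grip force is fixed at half the most. Time passes only in rows, so rows that repeat a pose let the fingers close, or fill a call up. It gives the time, the measured TCP pose, the force, the opening and the grip force at its end, in the units of the state.
- get_obs(): the state, without advancing time (a new reading comes with each control period).
- capture(name): name is "scene" or "side" or "wrist"; returns (picture, depth): 384x512x3 uint8, red, green, blue; 384x512 float32, mm along the optical axis (not along the pixel's ray), 0 where there is no reading.
- camera_params(name): a dict with "fx", "fy", "cx", "cy" (pixels), "camera_from_world" (4x4, takes a point from world to camera coordinates). Camera axes: x right, y up, looking along -z (the intrinsics and any distortion apply to the point x, -y, -z); pixel columns grow to the right and rows downward; lengths in mm; the calibration is good to about 2 mm. A picture is of the moment at which its call begins: read the wrist's pose just before it. camera_params takes no time and is no camera call; for the wrist camera it gives the pose at the moment of the call.
- sign_off(): hands the job in; it is judged then, once.
Trained networks look in the newest picture that a camera, given by its name, has taken for a name from the list of things; names that differ only in an ending like _2 or _b are one class to them, and where a whole thing is asked for, a point or a joint stands for the part that bears it (a point fixed in the world has none). Each returns a list of dicts, best first, with "confidence" (0 to 1); they miss things now and then, are a little off and sometimes report something else, mostly with a low value. They report only what shows in the picture. A call takes as long as a camera call. They do not tell look-alikes from the thing itself.
- look_for(camera, name): "position" ([column, row] in pixels, amid what is visible of it).
The state is a dict: "t": time; "joints": joint angles; "dq": joint speeds; "joint_torque": joint torques, N m; "ee_pos": TCP position; "ee_rot": TCP orientation; "contact_force": force on the tool from outside, world axes, zero at the start; "moment": the same for the moment, N m; "grip_width": finger opening in mm; "finger_force": force on a finger pad.
Only numpy, scipy, OpenCV 4.12 (cv2) and the standard library are available. Lean on these libraries where they do the work, as an engineer would, in place of code of your own. Each camera call takes 0.05 s, during which the arm holds its last target. There are 200 camera calls.

## Working session

There is one attempt and no reset: what is moved stays moved. The work goes in short steps, Python scripts to look and compute and a shell command to move; the robot and the scene stay as the last step left them, time stands still between calls to the robot, and variables do not carry over. Pictures are saved under pics/ and viewed, at most 14 in all, crops included, and the job is handed in when it is done.

```bash
mkdir -p pics; cat > h.py <<'E'
import numpy as np, cv2
from cell import get_obs, capture, camera_params, sign_off, look_for
from scipy.spatial.transform import Rotation as R
def cap(cam):
    P=camera_params(cam); im,d=capture(cam); return im,d,P
def save(im,n): cv2.imwrite('pics/'+n,cv2.cvtColor(im,cv2.COLOR_RGB2BGR))
def unproj(P,u,v,d):
    c=np.array([(u-P['cx'])/P['fx']*d,-(v-P['cy'])/P['fy']*d,-d*np.ones_like(d),np.ones_like(d)])
    return (np.linalg.inv(P['camera_from_world'])@c.reshape(4,-1))[:3].T
def cloud(P,d):
    v,u=np.mgrid[:d.shape[0],:d.shape[1]]
    return unproj(P,u.astype(float),v.astype(float),d.astype(float)).reshape(d.shape+(3,))
def at(P,d,p):
    u,v=int(round(p[0])),int(round(p[1])); w=d[max(v-2,0):v+3,max(u-2,0):u+3]; w=w[w>0]
    return unproj(P,float(p[0]),float(p[1]),np.float64(np.median(w)))[0] if len(w) else None
def pose():
    o=get_obs(); return np.array(o['ee_pos']),R.from_quat(np.roll(o['ee_rot'],-1))
E
cat > a.py <<'E'
from h import *
print(get_obs())
for c in ['scene','side']:
    im,d,P=cap(c); save(im,c+'0.png'); print(c,{k:P[k] for k in P if k!='camera_from_world'})
    for n in ['knob_grip','cam_grip','lever_pad','jar1_mid','onion_keeper','garlic_press','lid_a','tall_jar','food_tin','tier']:
        for r in look_for(c,n)[:6]:
            q=at(P,d,r['position']); print(n,round(r['confidence'],2),np.round(r['position']),None if q is None else np.round(q))
E
python3 a.py
```

```text
{'t': 0.0, 'joints': array([-1.39605565e-01,  3.14044207e-01,  4.50230781e-02,  1.30358327e+00,
       -1.37371411e-05,  1.43120480e+00]), 'dq': array([-0.00163345, -0.00080999, -0.00155909, -0.00130937,  0.00106461,
        0.00111833]), 'joint_torque': array([-2.90074182e-03, -4.80629075e+01,  2.98531097e+01,  1.95313990e-02,
       -3.83516899e-04, -4.27451073e-05]), 'ee_pos': array([5.74517233e+02, 5.08451548e-02, 2.30401963e+02]), 'ee_rot': array([-7.17845137e-04,  7.07111451e-01,  7.07101533e-01, -5.49566951e-04]), 'contact_force': array([1.59263677, 0.06856522, 0.86788205]), 'moment': array([0.02124969, 0.01198688, 0.01229055]), 'finger_force': 0.0, 'grip_width': 85.51388731915713}
scene {'fx': 402.05935524751817, 'fy': 402.05935524751817, 'cx': 255.78302388206842, 'cy': 193.34525378161214}
cam_grip 0.72 [257. 163.] [385. 274.  27.]
cam_grip 0.54 [305. 188.] [668. 126. 116.]
lever_pad 0.89 [227. 242.] [ 603. -184.   92.]
jar1_mid 0.59 [255. 160.] [376. 269.  38.]
onion_keeper 0.75 [285. 180.] [587. 144. 105.]
garlic_press 0.7 [208. 198.] [362.  13.  11.]
garlic_press 0.41 [255
[... 362 characters left out ...]
7571045, 'cx': 251.3139053269106, 'cy': 185.3172961067172}
knob_grip 0.63 [212. 186.] [657.  65. 138.]
knob_grip 0.21 [214. 203.] [649.  92.  98.]
cam_grip 0.64 [208. 203.] [665.  97. 101.]
lever_pad 0.76 [245. 142.] [ 596. -186.   95.]
lever_pad 0.56 [209. 204.] [654. 130. 138.]
jar1_mid 0.87 [274. 288.] [457. 320.  48.]
jar1_mid 0.66 [309. 292.] [368. 314.  38.]
jar1_mid 0.38 [234. 201.] [599.  53.  69.]
garlic_press 0.65 [313. 215.] [360.  45.  25.]
lid_a 0.78 [214. 367.] [582. 522.  12.]
lid_a 0.57 [254. 364.] [488. 504.  13.]
tall_jar 0.34 [195. 215.] [697. 141.  95.]
food_tin 0.66 [215. 199.] [650.  79. 101.]
tier 0.66 [235. 205.] [597.  55.  53.]
tier 0.32 [209. 204.] [656. 132. 137.]
```

```bash
python3 -c "
import cv2
a=cv2.imread('pics/scene0.png');b=cv2.imread('pics/side0.png')
cv2.imwrite('pics/s1.png',cv2.resize(a[100:380,100:400],None,fx=2,fy=2))
cv2.imwrite('pics/s2.png',cv2.resize(b[90:384,130:400],None,fx=2,fy=2))"
```

```text
(no output)
```

View pics/s1.png

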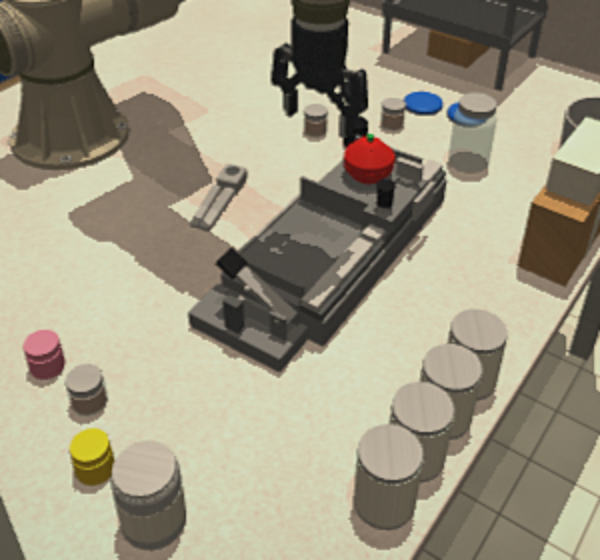

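View pics/s2.png

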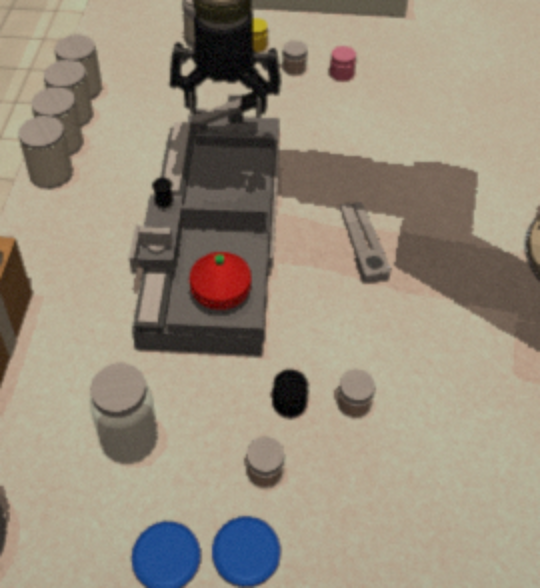

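The scene picture shows knob at about (292,197), lever pad at (216,231), one steel-lid jar right at (142,292) between pink/yellow look-alikes, and two left of tier. The side picture confirms the left jars at (308,283) and (263,318), with the black look-alike at (275,285). A fourth jar may be hidden.

```bash
cat > b.py <<'E'
from h import *
H=np.full((450,650),0.);C=np.zeros((450,650,3),np.uint8)  # 2mm: rows x 200..1100? 
pts=[];cols=[]
for c in ['scene','side']:
    im,d,P=cap(c); X=cloud(P,d); m=d>0; pts.append(X[m]);cols.append(im[m])
p=np.vstack(pts);c=np.vstack(cols)
np.savez('cl.npz',p=p,c=c,n=len(pts[0]))
k=(p[:,0]>250)&(p[:,0]<850)&(abs(p[:,1])<520)&(p[:,2]<160)
p=p[k];c=c[k]; o=np.argsort(p[:,2]);p=p[o];c=c[o]
img=np.zeros((300,520,3),np.uint8)
for q,cc in zip(p,c):
    u=int((520-q[1])/2);v=int((850-q[0])/2)
    if 0<=u<520 and 0<=v<300: img[v,u]=cc
img=cv2.morphologyEx(img,cv2.MORPH_CLOSE,np.ones((3,3),np.uint8))
save(cv2.resize(img,None,fx=1.5,fy=1.5),'top.png')
# jar-like tops z 44..56 away from tier
d=np.load('cl.npz');
for s,nm in ((slice(0,d['n']),'scene'),(slice(d['n'],None),'side')):
    p=d['p'][s];c=d['c'][s].astype(int)
    g=np.zeros((460,520),np.uint8); k=(p[:,2]>42)&(p[:,2]<58)&(p[:,0]>240)&(p[:,0]<850)&(abs(p[:,1])<520)
    q=p[k]; cc=c[k]; iu=((520-q[:,1])/4).astype(int);iv=((850-q[:,0])/4).astype(int); g[iv,iu]=1
    g=cv2.morphologyEx(g,cv2.MORPH_CLOSE,np.ones((3,3),np.uint8))
    n,L,st,ce=cv2.connectedComponentsWithStats(g)
    for i in range(1,n):
        w=L[iv,iu]==i
        if w.sum()>25: print(nm,w.sum(),'ext',np.ptp(q[w],0).round(),'mid',((q[w].max(0)+q[w].min(0))/2).round(),'col',cc[w].mean(0).round())
    k=(p[:,2]>120)&(p[:,2]<155)&(p[:,0]>560)&(p[:,0]<800)&(abs(p[:,1])<250)
    k=(p[:,2]>110)&(p[:,2]<160)&(np.hypot(p[:,0]-660,p[:,1]-62)<30)
    q=p[k]; print(nm,'knob',len(q),q.min(0).round(),q.max(0).round(),np.median(q,0).round())
    for r in look_for(nm,'jar1_mid'): print(nm,r)
E
python3 b.py
```

```text
scene 127 ext [54. 63. 15.] mid [ 699. -488.   50.] col [91. 85. 71.]
scene 76 ext [71. 46. 16.] mid [665. 355.  50.] col [140. 138. 120.]
scene 327 ext [ 44. 282.  16.] mid [677. -27.  50.] col [67. 65. 60.]
scene 31 ext [10. 52. 13.] mid [679. 214.  49.] col [74. 71. 65.]
scene 31 ext [24.  5. 15.] mid [ 652. -199.   50.] col [51. 50. 46.]
scene 1583 ext [144. 178.  15.] mid [573. -34.  50.] col [98. 94. 86.]
scene 79 ext [71. 15. 11.] mid [ 611. -142.   52.] col [69. 66. 61.]
scene 252 ext [104.  70.  11.] mid [558. 138.  52.] col [107. 102.  94.]
scene 41 ext [24. 17. 15.] mid [ 593. -222.   50.] col [40. 39. 37.]
scene 296 ext [46. 45. 12.] mid [ 584. -477.   48.] col [192. 180.  39.]
scene 33 ext [41.  8.  9.] mid [ 541. -162.   47.] col [60. 57. 53.]
scene 234 ext [47. 46. 12.] mid [ 504. -412.   48.] col [162. 152. 137.]
scene 79 ext [46. 49. 13.] mid [482. 400.  49.] col [149. 140. 126.]
scene 51 ext [38. 50. 13.] mid [464. 303.  48.] col [27. 26. 26.]
scene 211 ext [46. 46. 12.] mid [ 413. -404.   48.] col [191. 116. 126.]
scene 82 ext [46. 44. 12.] mid [373. 291.  48.] col
[... 457 characters left out ...]
 col [166. 148.  45.]
side 86 ext [42. 48. 13.] mid [ 502. -411.   49.] col [140. 127. 115.]
side 269 ext [43. 47. 13.] mid [479. 403.  49.] col [147. 133. 120.]
side 231 ext [43. 47. 12.] mid [456. 303.  48.] col [21. 19. 18.]
side 92 ext [42. 56. 12.] mid [ 412. -404.   48.] col [166.  97. 106.]
side 235 ext [44. 44. 12.] mid [370. 294.  49.] col [146. 133. 120.]
side knob 123 [649.  39. 110.] [677.  70. 149.] [662.  62. 142.]
side {'position': [273.5, 288.6], 'confidence': 0.82}
side {'position': [279.2, 119.9], 'confidence': 0.74}
side {'position': [222.9, 98.4], 'confidence': 0.6}
side {'position': [307.2, 291.0], 'confidence': 0.56}
side {'position': [234.1, 204.0], 'confidence': 0.31}
```

View pics/top.png

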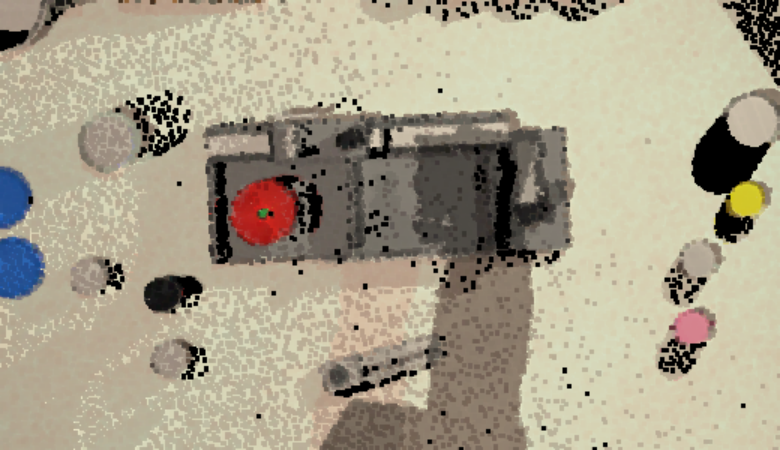

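The top-down map shows the tier turned about 2–3°, with the knob near (664,53). The real jars stand near (481,401), (372,293) and (503,-412). I'll move above the knob and refine from the wrist camera.

```bash
python3 -m handwheel '[{"x":15,"y":20},{"x":35,"y":45},{"x":53,"y":70},{"x":53,"y":70,"rz":-2.7},{"x":53,"y":70,"rz":-2.7},{"x":53,"y":70,"rz":-2.7},{"x":53,"y":70,"rz":-2.7},{"x":53,"y":70,"rz":-2.7},{"x":53,"y":70,"rz":-2.7},{"x":53,"y":70,"rz":-2.7}]'
cat > c.py <<'E'
from h import *
import sys
im,d,P=cap('wrist'); n=sys.argv[1]; save(im,n)
X=cloud(P,d); np.savez('w.npz',X=X,d=d,im=im)
T=np.linalg.inv(P['camera_from_world']); print('cam',T[:3,3].round(),P['fx'],'tcp',pose()[0].round(1))
for nm in sys.argv[2:]:
    for r in look_for('wrist',nm)[:5]:
        q=at(P,d,r['position']); print(nm,round(r['confidence'],2),np.round(r['position']),None if q is None else np.round(q))
E
python3 c.py w1.png knob_grip cam_grip lever_pad jar1_mid
python3 - <<'E'
from h import *
d=np.load('cl.npz'); p=d['p']
k=(p[:,2]>25)&(p[:,2]<56)&(p[:,0]>480)&(p[:,0]<710)&(p[:,1]>-180)&(p[:,1]<255)
r=cv2.minAreaRect(p[k][:,:2].astype(np.float32)); print(r)
# front edge & back edge per y bin
q=p[k]
for a in range(-160,240,40):
    w=q[(q[:,1]>a)&(q[:,1]<a+40)]; print(a+20,np.percentile(w[:,0],[1,99]).round(1))
E
```

```text
cam [575.  83. 374.] 324.81150731632033 tcp [575.    0.  231.3]
knob_grip 0.82 [380. 123.] [659.  54. 144.]
knob_grip 0.16 [380.  11.] [657. 126. 126.]
cam_grip 0.91 [379.  13.] [659. 127. 118.]
cam_grip 0.29 [275. 336.] [ 592. -176.   97.]
lever_pad 0.83 [273. 339.] [ 589. -178.   98.]
((596.2857055664062, 30.401565551757812), (191.45372009277344, 425.547119140625), 2.5521864891052246)
-140 [511.  698.5]
-100 [508.9 696.9]
-60 [506.8 694.7]
-20 [505.3 692.9]
20 [501.8 691.7]
60 [501.3 689.6]
100 [498.8 688. ]
140 [504.1 685.8]
180 [501.8 684. ]
220 [500.6 682.6]validation failed for argument at $[0]...
```

View pics/w1.png

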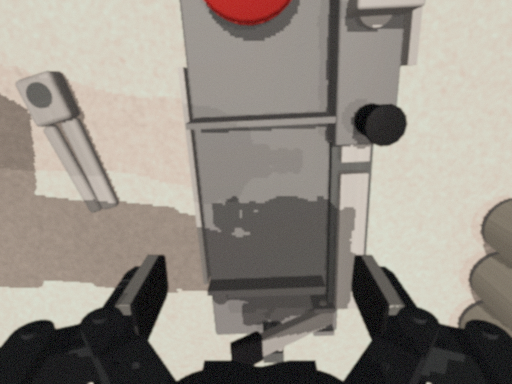

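The wrist view shows the knob cap at (385,124), divider plate on row 122, lever pad at (247,348). Moves need all keys in each row. I'll fit the tier frame from this picture.

```bash
cat > f.py <<'E'
from h import *
w=np.load('w.npz');X=w['X'];im=w['im'].astype(int);d=w['d']
dark=(im.sum(2)<90)
m=dark&(d>0)&(X[...,2]>138)&(X[...,2]<155)&(np.hypot(X[...,0]-664,X[...,1]-54)<30)
v,u=np.nonzero(m);(c,r)=cv2.minEnclosingCircle(np.stack([u,v],1).astype(np.float32))
print('cap px',c,r,'z',np.median(X[m],0), X[m].min(0),X[m].max(0))
th=0.0444; Rt=np.array([[np.cos(th),-np.sin(th)],[np.sin(th),np.cos(th)]])
k=((X[m].min(0)+X[m].max(0))/2)[:2]; O=k-Rt@[75,12]; print('knob',k,'tier O',O)
L=(X[...,:2]-O)@Rt; z=X[...,2]; ok=d>0
pl=ok&(z>85)&(z<100)&(L[...,0]>-75)&(L[...,0]<45)&(abs(L[...,1]-12)<30); print('plate top y',np.percentile(L[pl][:,1],[2,50,98]))
dk=ok&(abs(z-50)<4)&(abs(L[...,1]+50)<50); print('deck x',np.percentile(L[dk][:,0],[1,99]),'z',np.median(z[dk]))
ew=ok&(z>66)&(z<78)&(abs(L[...,1]+172)<20)&(L[...,0]<20)&(L[...,0]>-70);print('end wall y',np.percentile(L[ew][:,1],[2,50,98]),ew.sum())
lp=ok&dark&(z>85)&(z<125)&(abs(L[...,1]+222)<45)&(L[...,0]<0); print('pad',np.percentile(L[lp],[2,50,98],axis=0),np.median(z[lp]))
cm=ok&(z>112)&(z<145)&(abs(L[...,1]-92)<40)&(abs(L[...,0]-75)<40);print('cam',np.percentile(L[cm],[2,50,98],axis=0),cm.sum())
E
python3 f.py
```

```text
cap px (381.0, 121.5) 20.304039001464844 z [650.63878127  55.09835722 142.9202241 ] [648.63252049  44.0653439  139.77779201] [672.73266563  65.42930234 145.65354904]
knob [660.68259306  54.74732312] tier O [586.28913187  39.43024333]
plate top y [ 6.88733492 10.03761136 11.94652268]
deck x [-83.50503161  57.34091219] z 49.61314393280651
end wall y [-179.48802853 -174.4651776  -172.69223369] 627
pad [[ -47.36280567 -233.5510626 ]
 [ -32.81017025 -208.92982406]
 [ -20.65013689 -205.77979318]] 111.61511812362812
cam [[55.64373079 83.73605842]
 [73.08527023 84.84517555]
 [97.23214652 90.52293134]] 1055
```

```bash
python3 -m handwheel '[{"x":15,"y":25,"z":0,"rx":0,"ry":0,"rz":-1,"jaw":0},{"x":35,"y":55,"z":0,"rx":0,"ry":0,"rz":-2.5,"jaw":0},{"x":54,"y":87,"z":10,"rx":0,"ry":0,"rz":-2.5,"jaw":0},{"x":54,"y":87,"z":30,"rx":0,"ry":0,"rz":-2.5,"jaw":0},{"x":54,"y":87,"z":55,"rx":0,"ry":0,"rz":-2.5,"jaw":0},{"x":54,"y":87,"z":80,"rx":0,"ry":0,"rz":-2.5,"jaw":0},{"x":54,"y":87,"z":100,"rx":0,"ry":0,"rz":-2.5,"jaw":0},{"x":54,"y":87,"z":115,"rx":0,"ry":0,"rz":-2.5,"jaw":0},{"x":54,"y":87,"z":122,"rx":0,"ry":0,"rz":-2.5,"jaw":0},{"x":54,"y":87,"z":122,"rx":0,"ry":0,"rz":-2.5,"jaw":0}]'
python3 c.py w2.png
```

```text
t: 2.38
ee_pos: [660.7, 54.0, 107.1]
ee_rot: [-0.001, 0.692, 0.722, -0.001]
contact_force: [0.9, 0.5, -0.3]
grip_width: 85.8
finger_force: 0.0
cam [658. 137. 249.] 324.81150731632033 tcp [661.6  54.  108.8]
```

View pics/w2.png

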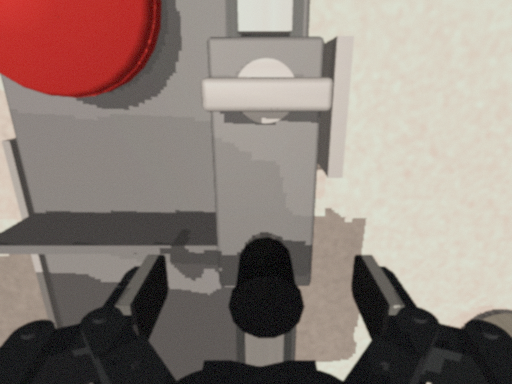

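The wrist view shows the knob cap at (266,305), about 8 px right of the finger centre line, and the cam bar across the image at (267,95).

```bash
cat > g.py <<'E'
from h import *
w=np.load('w.npz');X=w['X'];im=w['im'].astype(int);d=w['d']
m=(im.sum(2)<120)&(d>0)&(X[...,2]>135)&(X[...,2]<155); m[:,:215]=0;m[:,320:]=0;m[:225]=0;m[345:]=0
q=X[m];print('cap',np.percentile(q,[1,50,99],axis=0).round(1))
v,u=np.nonzero(m);print(u.min(),u.max(),v.min(),v.max())
c=(d>0)&(X[...,2]>128)&(X[...,2]<145);c[130:]=0;c[:60]=0;c[:,:195]=0;c[:,335:]=0;q=X[c];print('cam',np.percentile(q,[1,50,99],axis=0).round(1))
for z0 in ((96,104),): 
  c=(d>0)&(X[...,2]>96)&(X[...,2]<104);c[:,:200]=0;c[:,325:]=0;q=X[c];print('block',np.percentile(q,[1,50,99],axis=0).round(1))
E
python3 g.py
```

```text
cap [[650.5  39.8 135.7]
 [663.5  55.1 144.5]
 [676.6  67.  145.7]]
229 302 267 336
cam [[638.9 126.3 135.3]
 [659.9 132.5 137.5]
 [681.2 138.  139.1]]
block [[635.6  34.9  97.7]
 [661.2  97.7  99.6]
 [687.1 153.4 101.2]]
```

```bash
python3 -m handwheel '[{"x":0,"y":2.3,"z":0,"rx":0,"ry":0,"rz":0,"jaw":0},{"x":0,"y":2.3,"z":0,"rx":0,"ry":0,"rz":0,"jaw":255},{"x":0,"y":2.3,"z":0,"rx":0,"ry":0,"rz":0,"jaw":255},{"x":0,"y":2.3,"z":0,"rx":0,"ry":0,"rz":0,"jaw":255},{"x":0,"y":2.3,"z":0,"rx":0,"ry":0,"rz":0,"jaw":255},{"x":0,"y":2.3,"z":0,"rx":0,"ry":0,"rz":0,"jaw":255},{"x":0,"y":2.3,"z":0,"rx":0,"ry":0,"rz":0,"jaw":255},{"x":0,"y":2.3,"z":0,"rx":0,"ry":0,"rz":0,"jaw":255},{"x":0,"y":2.3,"z":0,"rx":0,"ry":0,"rz":0,"jaw":255},{"x":0,"y":2.3,"z":0,"rx":0,"ry":0,"rz":0,"jaw":255}]'
python3 -m handwheel '[{"x":0,"y":0,"z":-3,"rx":0,"ry":0,"rz":0,"jaw":255},{"x":0,"y":0,"z":-6,"rx":0,"ry":0,"rz":0,"jaw":255},{"x":0,"y":0,"z":-9,"rx":0,"ry":0,"rz":0,"jaw":255},{"x":0,"y":0,"z":-12,"rx":0,"ry":0,"rz":0,"jaw":255},{"x":0,"y":0,"z":-15,"rx":0,"ry":0,"rz":0,"jaw":255},{"x":0,"y":0,"z":-15,"rx":0,"ry":0,"rz":0,"jaw":255},{"x":0,"y":0,"z":-15,"rx":0,"ry":0,"rz":0,"jaw":255},{"x":0,"y":0,"z":-15,"rx":0,"ry":0,"rz":0,"jaw":255},{"x":0,"y":0,"z":-15,"rx":0,"ry":0,"rz":0,"jaw":255},{"x":0,"y":0,"z":-15,"rx":0,"ry":0,"rz":0,"jaw":255}]'
```

```text
t: 3.27
ee_pos: [663.6, 54.0, 110.2]
ee_rot: [-0.0, 0.692, 0.722, -0.0]
contact_force: [-3.3, -0.9, 5.2]
grip_width: 27.3
finger_force: 58.5
t: 4.1
ee_pos: [663.5, 54.1, 123.7]
ee_rot: [-0.001, 0.692, 0.722, -0.001]
contact_force: [-3.1, -1.2, -8.3]
grip_width: 27.1
finger_force: 59.5
```

```bash
python3 -m handwheel '[{"x":6,"y":0,"z":0,"rx":0,"ry":0,"rz":0,"jaw":255},{"x":13,"y":0,"z":0,"rx":0,"ry":0,"rz":0,"jaw":255},{"x":21,"y":0,"z":0,"rx":0,"ry":0,"rz":0,"jaw":255},{"x":30,"y":0,"z":0,"rx":0,"ry":0,"rz":0,"jaw":255},{"x":38,"y":0,"z":0,"rx":0,"ry":0,"rz":0,"jaw":255},{"x":45,"y":0,"z":0,"rx":0,"ry":0,"rz":0,"jaw":255},{"x":50,"y":0,"z":0,"rx":0,"ry":0,"rz":0,"jaw":255},{"x":50,"y":0,"z":0,"rx":0,"ry":0,"rz":0,"jaw":255},{"x":50,"y":0,"z":0,"rx":0,"ry":0,"rz":0,"jaw":255},{"x":50,"y":0,"z":0,"rx":0,"ry":0,"rz":0,"jaw":255}]'
```

```text
t: 4.93
ee_pos: [661.3, 105.0, 123.9]
ee_rot: [-0.001, 0.691, 0.723, -0.0]
contact_force: [-4.7, 1.0, -9.4]
grip_width: 27.1
finger_force: 59.5
```

```bash
python3 -m handwheel '[{"x":-0.7,"y":0,"z":3,"rx":0,"ry":0,"rz":0,"jaw":255},{"x":-0.7,"y":0,"z":6,"rx":0,"ry":0,"rz":0,"jaw":255},{"x":-0.7,"y":0,"z":9,"rx":0,"ry":0,"rz":0,"jaw":255},{"x":-0.7,"y":0,"z":12,"rx":0,"ry":0,"rz":0,"jaw":255},{"x":-0.7,"y":0,"z":14.5,"rx":0,"ry":0,"rz":0,"jaw":255},{"x":-0.7,"y":0,"z":15,"rx":0,"ry":0,"rz":0,"jaw":255},{"x":-0.7,"y":0,"z":15,"rx":0,"ry":0,"rz":0,"jaw":255},{"x":-0.7,"y":0,"z":15,"rx":0,"ry":0,"rz":0,"jaw":255},{"x":-0.7,"y":0,"z":15,"rx":0,"ry":0,"rz":0,"jaw":255},{"x":-0.7,"y":0,"z":15,"rx":0,"ry":0,"rz":0,"jaw":255}]'
python3 -m handwheel '[{"x":0,"y":0,"z":0,"rx":0,"ry":0,"rz":0,"jaw":150},{"x":0,"y":0,"z":0,"rx":0,"ry":0,"rz":0,"jaw":0},{"x":0,"y":0,"z":0,"rx":0,"ry":0,"rz":0,"jaw":0},{"x":0,"y":0,"z":0,"rx":0,"ry":0,"rz":0,"jaw":0},{"x":0,"y":0,"z":0,"rx":0,"ry":0,"rz":0,"jaw":0},{"x":0,"y":0,"z":0,"rx":0,"ry":0,"rz":0,"jaw":0},{"x":0,"y":0,"z":0,"rx":0,"ry":0,"rz":0,"jaw":0},{"x":0,"y":0,"z":0,"rx":0,"ry":0,"rz":0,"jaw":0},{"x":0,"y":0,"z":0,"rx":0,"ry":0,"rz":0,"jaw":0},{"x":0,"y":0,"z":0,"rx":0,"ry":0,"rz":0,"jaw":0}]'
python3 c.py w3.png; python3 g.py
```

```text
t: 5.77
ee_pos: [661.5, 104.1, 110.4]
ee_rot: [-0.001, 0.691, 0.723, 0.0]
contact_force: [-7.1, 0.5, -1.9]
grip_width: 27.4
finger_force: 59.8
t: 6.6
ee_pos: [662.2, 103.3, 109.3]
ee_rot: [-0.0, 0.692, 0.722, 0.0]
contact_force: [0.2, 0.5, -1.6]
grip_width: 85.4
finger_force: 0.0
cam [659. 186. 252.] 324.81150731632033 tcp [662.2 103.3 109.2]
cap [[648.2  90.  135.6]
 [661.4 105.1 144.5]
 [674.4 117.1 145.8]]
221 292 262 330
cam [[637.7 176.7 135.3]
 [658.4 182.5 137.5]
 [678.9 188.1 139. ]]
block [[633.9  85.6  97.5]
 [659.9 148.8  99.6]
 [689.4 203.5 101.2]]
```

```bash
python3 -m handwheel '[{"x":0,"y":0,"z":-30,"rx":0,"ry":0,"rz":0,"jaw":0},{"x":0,"y":0,"z":-60,"rx":0,"ry":0,"rz":0,"jaw":0},{"x":25,"y":0,"z":-65,"rx":0,"ry":0,"rz":-7,"jaw":80},{"x":50,"y":0,"z":-65,"rx":0,"ry":0,"rz":-14,"jaw":80},{"x":70,"y":0,"z":-65,"rx":0,"ry":0,"rz":-21,"jaw":80},{"x":80,"y":-0.5,"z":-65,"rx":0,"ry":0,"rz":-28,"jaw":80},{"x":80,"y":-0.5,"z":-65,"rx":0,"ry":0,"rz":-35,"jaw":80},{"x":80,"y":-0.5,"z":-65,"rx":0,"ry":0,"rz":-42,"jaw":80},{"x":80,"y":-0.5,"z":-65,"rx":0,"ry":0,"rz":-49,"jaw":80},{"x":80,"y":-0.5,"z":-65,"rx":0,"ry":0,"rz":-56,"jaw":80}]'
python3 -m handwheel '[{"x":0,"y":0,"z":0,"rx":0,"ry":0,"rz":-7,"jaw":80},{"x":0,"y":0,"z":0,"rx":0,"ry":0,"rz":-14,"jaw":80},{"x":0,"y":0,"z":0,"rx":0,"ry":0,"rz":-21,"jaw":80},{"x":0,"y":0,"z":0,"rx":0,"ry":0,"rz":-28,"jaw":80},{"x":0,"y":0,"z":0,"rx":0,"ry":0,"rz":-34,"jaw":80},{"x":0,"y":0,"z":0,"rx":0,"ry":0,"rz":-34,"jaw":80},{"x":0,"y":0,"z":0,"rx":0,"ry":0,"rz":-34,"jaw":80},{"x":0,"y":0,"z":0,"rx":0,"ry":0,"rz":-34,"jaw":80},{"x":0,"y":0,"z":0,"rx":0,"ry":0,"rz":-34,"jaw":80},{"x":0,"y":0,"z":0,"rx":0,"ry":0,"rz":-34,"jaw":80}]'
python3 -c "
from h import *
p,r=pose();print(p.round(1),r.as_matrix().round(3),get_obs()['joints'].round(3))"
```

```text
t: 7.48
ee_pos: [658.1, 183.5, 174.2]
ee_rot: [-0.0, 0.268, 0.963, -0.0]
contact_force: [1.1, -0.3, 0.9]
grip_width: 58.6
finger_force: 0.0
t: 8.32
ee_pos: [658.2, 183.2, 174.3]
ee_rot: [0.0, -0.021, 1.0, -0.0]
contact_force: [0.1, -0.7, -0.3]
grip_width: 58.7
finger_force: 0.0
[658.2 183.2 174.3] [[-0.999 -0.042  0.   ]
 [-0.042  0.999 -0.   ]
 [-0.    -0.    -1.   ]] [ 0.154  0.547  0.264  1.288 -0.     0.112]
```

```bash
python3 -m handwheel '[{"x":0,"y":0,"z":25,"rx":0,"ry":0,"rz":0,"jaw":80},{"x":0,"y":0,"z":50,"rx":0,"ry":0,"rz":0,"jaw":80},{"x":0,"y":0,"z":66,"rx":0,"ry":0,"rz":0,"jaw":80},{"x":0,"y":0,"z":66,"rx":0,"ry":0,"rz":0,"jaw":255},{"x":0,"y":0,"z":66,"rx":0,"ry":0,"rz":0,"jaw":255},{"x":0,"y":0,"z":66,"rx":0,"ry":0,"rz":0,"jaw":255},{"x":0,"y":0,"z":66,"rx":0,"ry":0,"rz":0,"jaw":255},{"x":0,"y":0,"z":66,"rx":0,"ry":0,"rz":0,"jaw":255},{"x":0,"y":0,"z":66,"rx":0,"ry":0,"rz":0,"jaw":255},{"x":0,"y":0,"z":66,"rx":0,"ry":0,"rz":0,"jaw":255}]'

```

```text
t: 9.15
ee_pos: [659.4, 183.4, 110.3]
ee_rot: [0.002, -0.022, 1.0, 0.0]
contact_force: [0.4, -0.9, 7.0]
grip_width: 9.9
finger_force: 60.7
```

```bash
python3 -m handwheel '[{"x":0,"y":0,"z":-1,"rx":0,"ry":0,"rz":7,"jaw":255},{"x":0,"y":0,"z":-1,"rx":0,"ry":0,"rz":14,"jaw":255},{"x":0,"y":0,"z":-1,"rx":0,"ry":0,"rz":21,"jaw":255},{"x":0,"y":0,"z":-1,"rx":0,"ry":0,"rz":28,"jaw":255},{"x":0,"y":0,"z":-1,"rx":0,"ry":0,"rz":35,"jaw":255},{"x":0,"y":0,"z":-1,"rx":0,"ry":0,"rz":42,"jaw":255},{"x":0,"y":0,"z":-1,"rx":0,"ry":0,"rz":49,"jaw":255},{"x":0,"y":0,"z":-1,"rx":0,"ry":0,"rz":56,"jaw":255},{"x":0,"y":0,"z":-1,"rx":0,"ry":0,"rz":63,"jaw":255},{"x":0,"y":0,"z":-1,"rx":0,"ry":0,"rz":70,"jaw":255}]'
python3 -m handwheel '[{"x":0,"y":0,"z":0,"rx":0,"ry":0,"rz":7,"jaw":255},{"x":0,"y":0,"z":0,"rx":0,"ry":0,"rz":14,"jaw":255},{"x":0,"y":0,"z":0,"rx":0,"ry":0,"rz":20.5,"jaw":255},{"x":0,"y":0,"z":0,"rx":0,"ry":0,"rz":20.5,"jaw":255},{"x":0,"y":0,"z":0,"rx":0,"ry":0,"rz":20.5,"jaw":255},{"x":0,"y":0,"z":0,"rx":0,"ry":0,"rz":20.5,"jaw":255},{"x":0,"y":0,"z":0,"rx":0,"ry":0,"rz":20.5,"jaw":255},{"x":0,"y":0,"z":0,"rx":0,"ry":0,"rz":20.5,"jaw":200},{"x":0,"y":0,"z":0,"rx":0,"ry":0,"rz":20.5,"jaw":170},{"x":0,"y":0,"z":0,"rx":0,"ry":0,"rz":20.5,"jaw":170}]'
python3 -m handwheel '[{"x":0,"y":0,"z":-20,"rx":0,"ry":0,"rz":0,"jaw":170},{"x":0,"y":0,"z":-45,"rx":0,"ry":0,"rz":0,"jaw":170},{"x":0,"y":0,"z":-75,"rx":0,"ry":0,"rz":0,"jaw":170},{"x":0,"y":0,"z":-100,"rx":0,"ry":0,"rz":0,"jaw":170},{"x":0,"y":0,"z":-110,"rx":0,"ry":0,"rz":0,"jaw":0},{"x":0,"y":0,"z":-110,"rx":0,"ry":0,"rz":0,"jaw":0},{"x":0,"y":0,"z":-110,"rx":0,"ry":0,"rz":0,"jaw":0},{"x":0,"y":0,"z":-110,"rx":0,"ry":0,"rz":0,"jaw":0},{"x":0,"y":0,"z":-110,"rx":0,"ry":0,"rz":0,"jaw":0},{"x":0,"y":0,"z":-110,"rx":0,"ry":0,"rz":0,"jaw":0}]'
python3 c.py w4.png cam_grip
python3 -c "
from h import *
im,d,P=cap('side');save(cv2.resize(im[120:330,130:400],None,fx=2.2,fy=2.2),'side4.png')
print(get_obs()['joints'].round(2))
for c in ['scene']:
  im,d,P=cap(c)
  print(look_for(c,'jar1_mid'))
"
```

```text
t: 9.98
ee_pos: [658.2, 182.8, 110.3]
ee_rot: [0.001, 0.558, 0.83, -0.0]
contact_force: [-2.8, -1.7, 5.1]
grip_width: 10.1
finger_force: 60.5
t: 10.82
ee_pos: [658.4, 183.3, 109.3]
ee_rot: [0.0, 0.695, 0.719, 0.0]
contact_force: [0.5, -0.4, 0.3]
grip_width: 28.3
finger_force: 0.0
t: 11.65
ee_pos: [657.3, 183.1, 217.2]
ee_rot: [-0.001, 0.695, 0.719, -0.001]
contact_force: [0.9, -0.8, 0.0]
grip_width: 85.5
finger_force: 0.0
cam [655. 266. 359.] 324.81150731632033 tcp [657.5 183.1 217.6]
cam_grip 0.75 [262. 191.] [659. 190. 138.]
[0.15 0.54 0.36 1.39 0.   1.69]
[{'position': [277.8, 163.8], 'confidence': 0.66}, {'position': [258.7, 160.6], 'confidence': 0.53}]
```

View pics/side4.png

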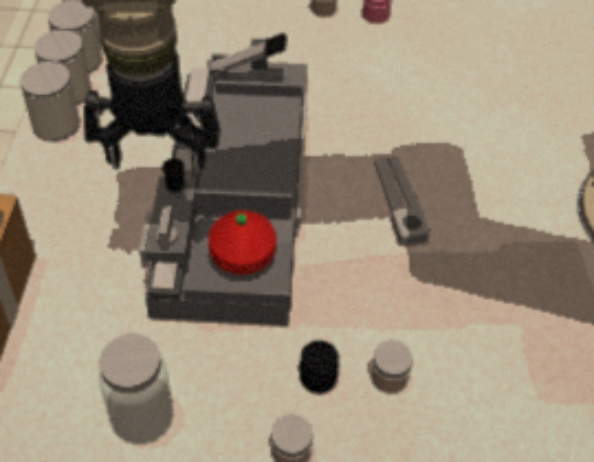

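The side picture shows the cam bar now in line with the rail (crop (165,222)), the divider shifted left, onion keeper untouched. Next: jars.

```bash
cat > d.py <<'E'
from h import *
import sys
def delta(t):
    p,r=pose(); M=r.as_matrix(); yaw=np.arctan2(-M[0,0],M[1,0])  # tool x = (-sin,cos)
    return np.round(r.inv().apply(np.array(t)-p),1), 'rz to tier %.1f'%np.degrees(yaw-.0444)
if __name__=='__main__': print(*delta([float(a) for a in sys.argv[1:4]]))
E
python3 - <<'E'
from h import *
w=np.load('w.npz');X=w['X'];d=w['d']
m=(d>0)&(X[...,2]>128)&(X[...,2]<145)&(np.hypot(X[...,0]-658,X[...,1]-183)<35)
q=X[m][:,:2].astype(np.float32);print(cv2.minAreaRect(q))
E
python3 d.py 481 398 200; python3 d.py 372 293 150
```

```text
((657.4874877929688, 184.540771484375), (10.897603034973145, 43.848289489746094), 2.258291721343994)
[ 220.8 -169.4   19. ] rz to tier -0.5
[ 119.7 -282.    69. ] rz to tier -0.5
```

```bash
python3 -m handwheel '[{"x":20,"y":-20,"z":0,"rx":0,"ry":0,"rz":0,"jaw":60},{"x":45,"y":-40,"z":0,"rx":0,"ry":0,"rz":-0.5,"jaw":60},{"x":75,"y":-60,"z":0,"rx":0,"ry":0,"rz":-0.5,"jaw":60},{"x":105,"y":-85,"z":0,"rx":0,"ry":0,"rz":-0.5,"jaw":60},{"x":135,"y":-110,"z":0,"rx":0,"ry":0,"rz":-0.5,"jaw":60},{"x":165,"y":-130,"z":10,"rx":0,"ry":0,"rz":-0.5,"jaw":60},{"x":195,"y":-150,"z":30,"rx":0,"ry":0,"rz":-0.5,"jaw":60},{"x":215,"y":-165,"z":55,"rx":0,"ry":0,"rz":-0.5,"jaw":60},{"x":221,"y":-169,"z":75,"rx":0,"ry":0,"rz":-0.5,"jaw":60},{"x":221,"y":-169,"z":80,"rx":0,"ry":0,"rz":-0.5,"jaw":60}]'
cat > j.py <<'E'
from h import *
import sys
from d import delta
im,d,P=cap('wrist');X=cloud(P,d);save(im,'wj_%s.png'%sys.argv[1])
h=X[...,2]; lo,hi=(43,56) if len(sys.argv)<5 else (float(sys.argv[4]),float(sys.argv[5]))
g=((d>0)&(h>lo)&(h<hi)).astype(np.uint8); g=cv2.morphologyEx(g,cv2.MORPH_OPEN,np.ones((3,3),np.uint8))
n,L,st,ce=cv2.connectedComponentsWithStats(g)
for i in range(1,n):
    w=L==i
    if w.sum()<150: continue
    q=X[w]; a,b=np.percentile(q,1,axis=0),np.percentile(q,99,axis=0); c=(a+b)/2
    print(w.sum(),'mid',c.round(1),'ext',(b-a).round(),'col',im[w].mean(0).round(),'delta',delta([c[0],c[1],float(sys.argv[2]) if len(sys.argv)>2 else 12]))
E
python3 j.py A 12
```

```text
t: 12.73
ee_pos: [478.0, 399.0, 135.8]
ee_rot: [-0.001, 0.69, 0.724, -0.003]
contact_force: [-0.7, -0.3, -0.2]
grip_width: 65.1
finger_force: 0.0
2806 mid [480.6 401.6  48.1] ext [42. 43.  6.] col [146. 138. 131.] delta (array([  3.9,   2.1, 124.3]), 'rz to tier 0.1')
1017 mid [641.9 382.8  49.5] ext [39. 59. 13.] col [105. 102.  93.] delta (array([-22.4, 162.3, 123.7]), 'rz to tier 0.1')
2074 mid [457.4 301.9  47.2] ext [42. 43.  7.] col [19. 18. 18.] delta (array([-94.7, -25.7, 124.7]), 'rz to tier 0.1')
711 mid [365.4 301.8  47.1] ext [31. 26.  8.] col [143. 136. 129.] delta (array([ -90.6, -117.5,  125.1]), 'rz to tier 0.1')
```

```bash
python3 -m handwheel '[{"x":3,"y":2,"z":20,"rx":0,"ry":0,"rz":0,"jaw":60},{"x":3,"y":2,"z":50,"rx":0,"ry":0,"rz":0,"jaw":60},{"x":3,"y":2,"z":80,"rx":0,"ry":0,"rz":0,"jaw":60},{"x":3,"y":2,"z":105,"rx":0,"ry":0,"rz":0,"jaw":60},{"x":3,"y":2,"z":122,"rx":0,"ry":0,"rz":0,"jaw":60},{"x":3,"y":2,"z":122,"rx":0,"ry":0,"rz":0,"jaw":255},{"x":3,"y":2,"z":122,"rx":0,"ry":0,"rz":0,"jaw":255},{"x":3,"y":2,"z":122,"rx":0,"ry":0,"rz":0,"jaw":255},{"x":3,"y":2,"z":122,"rx":0,"ry":0,"rz":0,"jaw":255},{"x":3,"y":2,"z":122,"rx":0,"ry":0,"rz":0,"jaw":255}]'
python3 -m handwheel '[{"x":0,"y":0,"z":-20,"rx":0,"ry":0,"rz":0,"jaw":255},{"x":0,"y":0,"z":-45,"rx":0,"ry":0,"rz":0,"jaw":255},{"x":0,"y":0,"z":-75,"rx":0,"ry":0,"rz":0,"jaw":255},{"x":0,"y":0,"z":-105,"rx":0,"ry":0,"rz":0,"jaw":255},{"x":0,"y":0,"z":-135,"rx":0,"ry":0,"rz":0,"jaw":255},{"x":0,"y":0,"z":-160,"rx":0,"ry":0,"rz":0,"jaw":255},{"x":0,"y":0,"z":-175,"rx":0,"ry":0,"rz":0,"jaw":255},{"x":0,"y":0,"z":-180,"rx":0,"ry":0,"rz":0,"jaw":255},{"x":0,"y":0,"z":-180,"rx":0,"ry":0,"rz":0,"jaw":255},{"x":0,"y":0,"z":-180,"rx":0,"ry":0,"rz":0,"jaw":255}]'
python3 d.py 574.1 37.5 65
```

```text
t: 13.62
ee_pos: [484.8, 401.8, 19.2]
ee_rot: [0.0, 0.692, 0.722, 0.002]
contact_force: [-0.3, -0.7, -1.9]
grip_width: 46.6
finger_force: 61.6
t: 14.45
ee_pos: [483.3, 401.2, 197.0]
ee_rot: [0.0, 0.691, 0.722, 0.0]
contact_force: [-0.3, -0.5, -1.1]
grip_width: 46.6
finger_force: 62.0
[-367.3   74.8  132.1] rz to tier -0.0
```

```bash
python3 -m handwheel '[{"x":-15,"y":3,"z":0,"rx":0,"ry":0,"rz":0,"jaw":255},{"x":-40,"y":8,"z":0,"rx":0,"ry":0,"rz":0,"jaw":255},{"x":-70,"y":14,"z":0,"rx":0,"ry":0,"rz":0,"jaw":255},{"x":-105,"y":21,"z":0,"rx":0,"ry":0,"rz":0,"jaw":255},{"x":-140,"y":28,"z":0,"rx":0,"ry":0,"rz":0,"jaw":255},{"x":-175,"y":35,"z":0,"rx":0,"ry":0,"rz":0,"jaw":255},{"x":-210,"y":42,"z":0,"rx":0,"ry":0,"rz":0,"jaw":255},{"x":-245,"y":49,"z":0,"rx":0,"ry":0,"rz":0,"jaw":255},{"x":-280,"y":56,"z":0,"rx":0,"ry":0,"rz":0,"jaw":255},{"x":-310,"y":63,"z":0,"rx":0,"ry":0,"rz":0,"jaw":255}]'
python3 -m handwheel '[{"x":-25,"y":6,"z":0,"rx":0,"ry":0,"rz":0,"jaw":255},{"x":-45,"y":10,"z":0,"rx":0,"ry":0,"rz":0,"jaw":255},{"x":-57,"y":12,"z":0,"rx":0,"ry":0,"rz":0,"jaw":255},{"x":-57,"y":12,"z":25,"rx":0,"ry":0,"rz":0,"jaw":255},{"x":-57,"y":12,"z":50,"rx":0,"ry":0,"rz":0,"jaw":255},{"x":-57,"y":12,"z":75,"rx":0,"ry":0,"rz":0,"jaw":255},{"x":-57,"y":12,"z":100,"rx":0,"ry":0,"rz":0,"jaw":255},{"x":-57,"y":12,"z":118,"rx":0,"ry":0,"rz":0,"jaw":255},{"x":-57,"y":12,"z":118,"rx":0,"ry":0,"rz":0,"jaw":255},{"x":-57,"y":12,"z":118,"rx":0,"ry":0,"rz":0,"jaw":255}]'
python3 d.py 574.1 37.5 67
```

```text
t: 15.28
ee_pos: [558.8, 91.3, 195.5]
ee_rot: [-0.001, 0.692, 0.722, -0.001]
contact_force: [-0.0, 1.5, -1.1]
grip_width: 46.5
finger_force: 62.0
t: 16.12
ee_pos: [572.4, 38.2, 77.7]
ee_rot: [-0.002, 0.691, 0.722, -0.001]
contact_force: [0.9, -0.0, -0.6]
grip_width: 46.7
finger_force: 62.1
[-0.7  1.7 10.7] rz to tier -0.0
```

```bash
python3 -m handwheel '[{"x":0,"y":0,"z":4,"rx":0,"ry":0,"rz":0,"jaw":255},{"x":0,"y":0,"z":8,"rx":0,"ry":0,"rz":0,"jaw":255},{"x":0,"y":0,"z":11.5,"rx":0,"ry":0,"rz":0,"jaw":255},{"x":0,"y":0,"z":11.5,"rx":0,"ry":0,"rz":0,"jaw":255},{"x":0,"y":0,"z":11.5,"rx":0,"ry":0,"rz":0,"jaw":200},{"x":0,"y":0,"z":11.5,"rx":0,"ry":0,"rz":0,"jaw":60},{"x":0,"y":0,"z":11.5,"rx":0,"ry":0,"rz":0,"jaw":60},{"x":0,"y":0,"z":11.5,"rx":0,"ry":0,"rz":0,"jaw":60},{"x":0,"y":0,"z":11.5,"rx":0,"ry":0,"rz":0,"jaw":60},{"x":0,"y":0,"z":11.5,"rx":0,"ry":0,"rz":0,"jaw":60}]'
python3 -m handwheel '[{"x":0,"y":0,"z":-15,"rx":0,"ry":0,"rz":0,"jaw":60},{"x":0,"y":0,"z":-40,"rx":0,"ry":0,"rz":0,"jaw":60},{"x":0,"y":0,"z":-70,"rx":0,"ry":0,"rz":0,"jaw":60},{"x":0,"y":0,"z":-100,"rx":0,"ry":0,"rz":0,"jaw":60},{"x":0,"y":0,"z":-120,"rx":0,"ry":0,"rz":0,"jaw":60},{"x":25,"y":-20,"z":-120,"rx":0,"ry":0,"rz":0,"jaw":60},{"x":55,"y":-40,"z":-120,"rx":0,"ry":0,"rz":0,"jaw":60},{"x":85,"y":-60,"z":-120,"rx":0,"ry":0,"rz":0,"jaw":60},{"x":115,"y":-85,"z":-120,"rx":0,"ry":0,"rz":0,"jaw":60},{"x":145,"y":-105,"z":-120,"rx":0,"ry":0,"rz":0,"jaw":60}]'
python3 d.py 372 293 120
```

```text
t: 16.95
ee_pos: [574.6, 37.9, 68.1]
ee_rot: [0.0, 0.692, 0.722, 0.0]
contact_force: [-0.4, 0.6, 0.4]
grip_width: 65.5
finger_force: 0.0
t: 17.78
ee_pos: [461.5, 179.1, 187.9]
ee_rot: [-0.0, 0.692, 0.722, -0.0]
contact_force: [0.6, 1.1, -0.7]
grip_width: 65.0
finger_force: 0.0
[117.7 -84.5  67.9] rz to tier -0.1
```

```bash
python3 -m handwheel '[{"x":25,"y":-20,"z":0,"rx":0,"ry":0,"rz":0,"jaw":60},{"x":50,"y":-40,"z":0,"rx":0,"ry":0,"rz":0,"jaw":60},{"x":75,"y":-60,"z":10,"rx":0,"ry":0,"rz":0,"jaw":60},{"x":100,"y":-75,"z":25,"rx":0,"ry":0,"rz":0,"jaw":60},{"x":115,"y":-83,"z":40,"rx":0,"ry":0,"rz":0,"jaw":60},{"x":117,"y":-84,"z":50,"rx":0,"ry":0,"rz":0,"jaw":60},{"x":117,"y":-84,"z":50,"rx":0,"ry":0,"rz":0,"jaw":60},{"x":117,"y":-84,"z":50,"rx":0,"ry":0,"rz":0,"jaw":60},{"x":117,"y":-84,"z":50,"rx":0,"ry":0,"rz":0,"jaw":60},{"x":117,"y":-84,"z":50,"rx":0,"ry":0,"rz":0,"jaw":60}]'
python3 j.py B 16
```

```text
t: 18.62
ee_pos: [375.5, 291.0, 138.7]
ee_rot: [0.0, 0.692, 0.722, 0.001]
contact_force: [0.0, -0.3, -0.7]
grip_width: 65.1
finger_force: 0.0
2855 mid [456.3 301.4  47.5] ext [43. 43.  7.] col [27. 25. 25.] delta (array([  7. ,  81. , 122.8]), 'rz to tier -0.1')
2726 mid [371.4 292.6  48. ] ext [42. 43.  6.] col [147. 139. 132.] delta (array([  1.7,  -4.2, 122.6]), 'rz to tier -0.1')
3377 mid [547.2 214.4  49.5] ext [94. 47. 12.] col [85. 81. 78.] delta (array([-83.8, 168.3, 122.8]), 'rz to tier -0.1')
419 mid [517.7 115.9  47.4] ext [25. 22.  6.] col [105. 100.  96.] delta (array([-180.9,  134.6,  122.7]), 'rz to tier -0.1')
```

```bash
python3 -m handwheel '[{"x":2,"y":-3.5,"z":20,"rx":0,"ry":0,"rz":0,"jaw":60},{"x":2,"y":-3.5,"z":50,"rx":0,"ry":0,"rz":0,"jaw":60},{"x":2,"y":-3.5,"z":80,"rx":0,"ry":0,"rz":0,"jaw":60},{"x":2,"y":-3.5,"z":105,"rx":0,"ry":0,"rz":0,"jaw":60},{"x":2,"y":-3.5,"z":121,"rx":0,"ry":0,"rz":0,"jaw":60},{"x":2,"y":-3.5,"z":121,"rx":0,"ry":0,"rz":0,"jaw":255},{"x":2,"y":-3.5,"z":121,"rx":0,"ry":0,"rz":0,"jaw":255},{"x":2,"y":-3.5,"z":121,"rx":0,"ry":0,"rz":0,"jaw":255},{"x":2,"y":-3.5,"z":121,"rx":0,"ry":0,"rz":0,"jaw":255},{"x":2,"y":-3.5,"z":121,"rx":0,"ry":0,"rz":0,"jaw":255}]'
python3 -m handwheel '[{"x":0,"y":0,"z":-20,"rx":0,"ry":0,"rz":0,"jaw":255},{"x":0,"y":0,"z":-45,"rx":0,"ry":0,"rz":0,"jaw":255},{"x":0,"y":0,"z":-75,"rx":0,"ry":0,"rz":0,"jaw":255},{"x":0,"y":0,"z":-105,"rx":0,"ry":0,"rz":0,"jaw":255},{"x":0,"y":0,"z":-135,"rx":0,"ry":0,"rz":0,"jaw":255},{"x":0,"y":0,"z":-160,"rx":0,"ry":0,"rz":0,"jaw":255},{"x":0,"y":0,"z":-175,"rx":0,"ry":0,"rz":0,"jaw":255},{"x":0,"y":0,"z":-180,"rx":0,"ry":0,"rz":0,"jaw":255},{"x":0,"y":0,"z":-180,"rx":0,"ry":0,"rz":0,"jaw":255},{"x":0,"y":0,"z":-180,"rx":0,"ry":0,"rz":0,"jaw":255}]'
python3 d.py 576.8 -22.4 66
```

```text
t: 19.5
ee_pos: [371.8, 293.8, 18.1]
ee_rot: [0.0, 0.692, 0.722, 0.001]
contact_force: [0.1, 0.1, -0.0]
grip_width: 46.4
finger_force: 61.5
t: 20.33
ee_pos: [370.4, 293.2, 196.5]
ee_rot: [0.0, 0.692, 0.722, 0.0]
contact_force: [0.8, -1.1, -1.7]
grip_width: 46.5
finger_force: 61.9
[-324.3  192.4  130.5] rz to tier -0.0
```

```bash
python3 -m handwheel '[{"x":-15,"y":9,"z":0,"rx":0,"ry":0,"rz":0,"jaw":255},{"x":-40,"y":24,"z":0,"rx":0,"ry":0,"rz":0,"jaw":255},{"x":-70,"y":42,"z":0,"rx":0,"ry":0,"rz":0,"jaw":255},{"x":-100,"y":60,"z":0,"rx":0,"ry":0,"rz":0,"jaw":255},{"x":-130,"y":78,"z":0,"rx":0,"ry":0,"rz":0,"jaw":255},{"x":-160,"y":96,"z":0,"rx":0,"ry":0,"rz":0,"jaw":255},{"x":-190,"y":114,"z":0,"rx":0,"ry":0,"rz":0,"jaw":255},{"x":-220,"y":132,"z":0,"rx":0,"ry":0,"rz":0,"jaw":255},{"x":-250,"y":150,"z":0,"rx":0,"ry":0,"rz":0,"jaw":255},{"x":-275,"y":165,"z":0,"rx":0,"ry":0,"rz":0,"jaw":255}]'
python3 -m handwheel '[{"x":-25,"y":14,"z":0,"rx":0,"ry":0,"rz":0,"jaw":255},{"x":-42,"y":24,"z":0,"rx":0,"ry":0,"rz":0,"jaw":255},{"x":-49,"y":27.5,"z":0,"rx":0,"ry":0,"rz":0,"jaw":255},{"x":-49,"y":27.5,"z":25,"rx":0,"ry":0,"rz":0,"jaw":255},{"x":-49,"y":27.5,"z":50,"rx":0,"ry":0,"rz":0,"jaw":255},{"x":-49,"y":27.5,"z":75,"rx":0,"ry":0,"rz":0,"jaw":255},{"x":-49,"y":27.5,"z":100,"rx":0,"ry":0,"rz":0,"jaw":255},{"x":-49,"y":27.5,"z":118,"rx":0,"ry":0,"rz":0,"jaw":255},{"x":-49,"y":27.5,"z":118,"rx":0,"ry":0,"rz":0,"jaw":255},{"x":-49,"y":27.5,"z":118,"rx":0,"ry":0,"rz":0,"jaw":255}]'
python3 d.py 576.8 -22.4 66
```

```text
t: 21.17
ee_pos: [547.5, 23.6, 194.7]
ee_rot: [-0.001, 0.692, 0.722, -0.001]
contact_force: [0.6, 0.3, -0.8]
grip_width: 46.7
finger_force: 61.9
t: 22.0
ee_pos: [574.9, -21.2, 77.0]
ee_rot: [-0.002, 0.691, 0.723, -0.001]
contact_force: [0.3, -0.3, -0.3]
grip_width: 46.6
finger_force: 61.9
[-1.3  1.9 11. ] rz to tier -0.0
```

```bash
python3 -m handwheel '[{"x":0,"y":0,"z":4,"rx":0,"ry":0,"rz":0,"jaw":255},{"x":0,"y":0,"z":8,"rx":0,"ry":0,"rz":0,"jaw":255},{"x":0,"y":0,"z":11.5,"rx":0,"ry":0,"rz":0,"jaw":255},{"x":0,"y":0,"z":11.5,"rx":0,"ry":0,"rz":0,"jaw":255},{"x":0,"y":0,"z":11.5,"rx":0,"ry":0,"rz":0,"jaw":200},{"x":0,"y":0,"z":11.5,"rx":0,"ry":0,"rz":0,"jaw":60},{"x":0,"y":0,"z":11.5,"rx":0,"ry":0,"rz":0,"jaw":60},{"x":0,"y":0,"z":11.5,"rx":0,"ry":0,"rz":0,"jaw":60},{"x":0,"y":0,"z":11.5,"rx":0,"ry":0,"rz":0,"jaw":60},{"x":0,"y":0,"z":11.5,"rx":0,"ry":0,"rz":0,"jaw":60}]'
python3 -m handwheel '[{"x":0,"y":0,"z":-15,"rx":0,"ry":0,"rz":0,"jaw":60},{"x":0,"y":0,"z":-40,"rx":0,"ry":0,"rz":0,"jaw":60},{"x":0,"y":0,"z":-70,"rx":0,"ry":0,"rz":0,"jaw":60},{"x":0,"y":0,"z":-100,"rx":0,"ry":0,"rz":0,"jaw":60},{"x":0,"y":0,"z":-120,"rx":0,"ry":0,"rz":0,"jaw":60},{"x":-25,"y":-5,"z":-120,"rx":0,"ry":0,"rz":0,"jaw":60},{"x":-55,"y":-12,"z":-120,"rx":0,"ry":0,"rz":0,"jaw":60},{"x":-90,"y":-20,"z":-120,"rx":0,"ry":0,"rz":0,"jaw":60},{"x":-125,"y":-27,"z":-120,"rx":0,"ry":0,"rz":0,"jaw":60},{"x":-160,"y":-35,"z":-120,"rx":0,"ry":0,"rz":0,"jaw":60}]'
python3 d.py 503 -412 140
```

```text
t: 22.83
ee_pos: [577.2, -22.1, 67.5]
ee_rot: [0.0, 0.692, 0.722, 0.0]
contact_force: [0.3, -0.4, -0.0]
grip_width: 65.4
finger_force: 0.0
t: 23.67
ee_pos: [548.8, -184.7, 187.6]
ee_rot: [0.0, 0.691, 0.723, 0.0]
contact_force: [0.6, -0.1, -0.5]
grip_width: 65.4
finger_force: 0.0
[-225.1  -55.9   47.6] rz to tier 0.0
```

```bash
python3 -m handwheel '[{"x":-20,"y":-6,"z":0,"rx":0,"ry":0,"rz":0,"jaw":60},{"x":-45,"y":-12,"z":0,"rx":0,"ry":0,"rz":0,"jaw":60},{"x":-75,"y":-20,"z":0,"rx":0,"ry":0,"rz":0,"jaw":60},{"x":-110,"y":-28,"z":0,"rx":0,"ry":0,"rz":0,"jaw":60},{"x":-145,"y":-36,"z":5,"rx":0,"ry":0,"rz":0,"jaw":60},{"x":-180,"y":-45,"z":20,"rx":0,"ry":0,"rz":0,"jaw":60},{"x":-210,"y":-52,"z":40,"rx":0,"ry":0,"rz":0,"jaw":60},{"x":-225,"y":-56,"z":47,"rx":0,"ry":0,"rz":0,"jaw":60},{"x":-225,"y":-56,"z":47,"rx":0,"ry":0,"rz":0,"jaw":60},{"x":-225,"y":-56,"z":47,"rx":0,"ry":0,"rz":0,"jaw":60}]'
python3 j.py C 16; python3 -c "
from h import *
for c in ['scene','side']:
  im,d,P=cap(c);save(im,c+'5.png')
a=cv2.imread('pics/scene5.png');b=cv2.imread('pics/side5.png')
cv2.imwrite('pics/both5.png',np.hstack([cv2.resize(a[110:380,100:400],None,fx=1.6,fy=1.6)[:430],cv2.resize(b[60:330,190:390],None,fx=1.55,fy=1.6)[:430]]))"
```

```text
t: 24.5
ee_pos: [502.2, -410.6, 139.5]
ee_rot: [-0.001, 0.692, 0.722, 0.0]
contact_force: [-0.5, 1.0, -0.3]
grip_width: 65.7
finger_force: 0.0
2865 mid [ 413.  -404.1   47.8] ext [43. 43.  7.] col [124.  71.  78.] delta (array([  9.7, -89.5, 124.4]), 'rz to tier -0.0')
2687 mid [ 503.3 -411.7   47.9] ext [42. 43.  6.] col [119. 113. 107.] delta (array([ -1.9,   0.4, 124.4]), 'rz to tier -0.0')
955 mid [ 674.7 -473.4   49.5] ext [48. 53. 13.] col [106.  98.  86.] delta (array([-71. , 168.9, 124.3]), 'rz to tier -0.0')
546 mid [ 590.4 -467.9   47.3] ext [29. 28.  7.] col [162. 150.  59.] delta (array([-61.8,  84.9, 124.4]), 'rz to tier -0.0')
273 mid [ 377.7 -600.8   48.9] ext [27.  3. 11.] col [109. 106.  93.] delta (array([-185.4, -133.4,  124.2]), 'rz to tier -0.0')
```

View pics/both5.png

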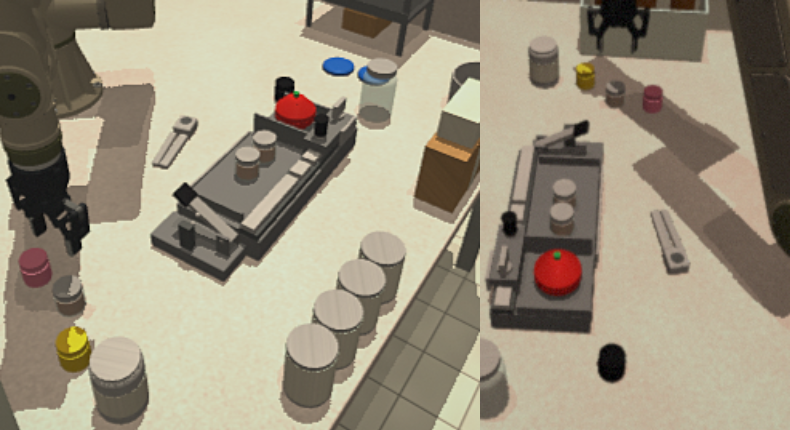

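View pics/wj_C.png

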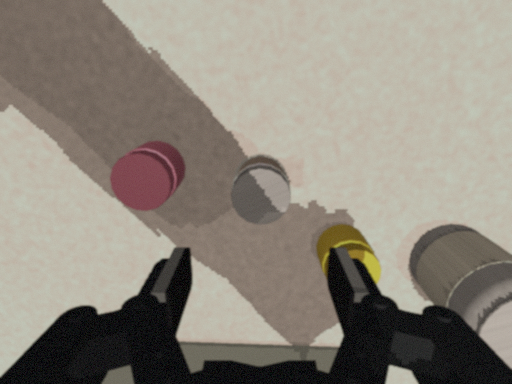

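Two jars stand in the bay (crop (247,163),(264,146)), and nothing hidden near the tin. The wrist view shows the steel-lid jar at (262,190) between pink and yellow; only three jars exist. Grasp it.

```bash
python3 -m handwheel '[{"x":-1.5,"y":0.5,"z":20,"rx":0,"ry":0,"rz":0,"jaw":60},{"x":-1.5,"y":0.5,"z":50,"rx":0,"ry":0,"rz":0,"jaw":60},{"x":-1.5,"y":0.5,"z":80,"rx":0,"ry":0,"rz":0,"jaw":60},{"x":-1.5,"y":0.5,"z":105,"rx":0,"ry":0,"rz":0,"jaw":60},{"x":-1.5,"y":0.5,"z":122,"rx":0,"ry":0,"rz":0,"jaw":60},{"x":-1.5,"y":0.5,"z":122,"rx":0,"ry":0,"rz":0,"jaw":255},{"x":-1.5,"y":0.5,"z":122,"rx":0,"ry":0,"rz":0,"jaw":255},{"x":-1.5,"y":0.5,"z":122,"rx":0,"ry":0,"rz":0,"jaw":255},{"x":-1.5,"y":0.5,"z":122,"rx":0,"ry":0,"rz":0,"jaw":255},{"x":-1.5,"y":0.5,"z":122,"rx":0,"ry":0,"rz":0,"jaw":255}]'
python3 -m handwheel '[{"x":0,"y":0,"z":-20,"rx":0,"ry":0,"rz":0,"jaw":255},{"x":0,"y":0,"z":-45,"rx":0,"ry":0,"rz":0,"jaw":255},{"x":0,"y":0,"z":-75,"rx":0,"ry":0,"rz":0,"jaw":255},{"x":0,"y":0,"z":-105,"rx":0,"ry":0,"rz":0,"jaw":255},{"x":0,"y":0,"z":-135,"rx":0,"ry":0,"rz":0,"jaw":255},{"x":0,"y":0,"z":-160,"rx":0,"ry":0,"rz":0,"jaw":255},{"x":0,"y":0,"z":-175,"rx":0,"ry":0,"rz":0,"jaw":255},{"x":0,"y":0,"z":-180,"rx":0,"ry":0,"rz":0,"jaw":255},{"x":0,"y":0,"z":-180,"rx":0,"ry":0,"rz":0,"jaw":255},{"x":0,"y":0,"z":-180,"rx":0,"ry":0,"rz":0,"jaw":255}]'
python3 d.py 579.4 -82.4 66
```

```text
t: 25.48
ee_pos: [504.5, -412.8, 20.2]
ee_rot: [0.002, 0.691, 0.722, -0.0]
contact_force: [-0.4, -0.5, -1.9]
grip_width: 46.6
finger_force: 61.5
t: 26.32
ee_pos: [503.3, -412.0, 198.0]
ee_rot: [-0.0, 0.692, 0.722, 0.0]
contact_force: [-0.0, -0.1, -1.1]
grip_width: 46.8
finger_force: 61.8
[325.9  90.4 132. ] rz to tier -0.0
```

```bash
python3 -m handwheel '[{"x":15,"y":4,"z":0,"rx":0,"ry":0,"rz":0,"jaw":255},{"x":40,"y":11,"z":0,"rx":0,"ry":0,"rz":0,"jaw":255},{"x":70,"y":19,"z":0,"rx":0,"ry":0,"rz":0,"jaw":255},{"x":100,"y":28,"z":0,"rx":0,"ry":0,"rz":0,"jaw":255},{"x":130,"y":36,"z":0,"rx":0,"ry":0,"rz":0,"jaw":255},{"x":160,"y":45,"z":0,"rx":0,"ry":0,"rz":0,"jaw":255},{"x":190,"y":53,"z":0,"rx":0,"ry":0,"rz":0,"jaw":255},{"x":220,"y":61,"z":0,"rx":0,"ry":0,"rz":0,"jaw":255},{"x":250,"y":70,"z":0,"rx":0,"ry":0,"rz":0,"jaw":255},{"x":275,"y":77,"z":0,"rx":0,"ry":0,"rz":0,"jaw":255}]'
python3 -m handwheel '[{"x":25,"y":7,"z":0,"rx":0,"ry":0,"rz":0,"jaw":255},{"x":43,"y":11,"z":0,"rx":0,"ry":0,"rz":0,"jaw":255},{"x":51,"y":13,"z":0,"rx":0,"ry":0,"rz":0,"jaw":255},{"x":51,"y":13,"z":25,"rx":0,"ry":0,"rz":0,"jaw":255},{"x":51,"y":13,"z":50,"rx":0,"ry":0,"rz":0,"jaw":255},{"x":51,"y":13,"z":75,"rx":0,"ry":0,"rz":0,"jaw":255},{"x":51,"y":13,"z":100,"rx":0,"ry":0,"rz":0,"jaw":255},{"x":51,"y":13,"z":118,"rx":0,"ry":0,"rz":0,"jaw":255},{"x":51,"y":13,"z":118,"rx":0,"ry":0,"rz":0,"jaw":255},{"x":51,"y":13,"z":118,"rx":0,"ry":0,"rz":0,"jaw":255}]'
python3 d.py 579.4 -82.4 66
```

```text
t: 27.15
ee_pos: [567.4, -130.7, 196.5]
ee_rot: [-0.002, 0.691, 0.723, -0.0]
contact_force: [1.1, 0.6, -2.2]
grip_width: 46.4
finger_force: 61.8
t: 27.98
ee_pos: [577.3, -82.2, 78.6]
ee_rot: [-0.002, 0.692, 0.722, -0.001]
contact_force: [0.0, 0.7, -1.2]
grip_width: 46.8
finger_force: 61.9
[-0.3  2.1 12.6] rz to tier -0.1
```

```bash
python3 -m handwheel '[{"x":0,"y":0,"z":4,"rx":0,"ry":0,"rz":0,"jaw":255},{"x":0,"y":0,"z":8,"rx":0,"ry":0,"rz":0,"jaw":255},{"x":0,"y":0,"z":12,"rx":0,"ry":0,"rz":0,"jaw":255},{"x":0,"y":0,"z":12,"rx":0,"ry":0,"rz":0,"jaw":255},{"x":0,"y":0,"z":12,"rx":0,"ry":0,"rz":0,"jaw":200},{"x":0,"y":0,"z":12,"rx":0,"ry":0,"rz":0,"jaw":60},{"x":0,"y":0,"z":12,"rx":0,"ry":0,"rz":0,"jaw":60},{"x":0,"y":0,"z":12,"rx":0,"ry":0,"rz":0,"jaw":60},{"x":0,"y":0,"z":12,"rx":0,"ry":0,"rz":0,"jaw":60},{"x":0,"y":0,"z":12,"rx":0,"ry":0,"rz":0,"jaw":60}]'
python3 -m handwheel '[{"x":0,"y":0,"z":-15,"rx":0,"ry":0,"rz":0,"jaw":60},{"x":0,"y":0,"z":-40,"rx":0,"ry":0,"rz":0,"jaw":60},{"x":0,"y":0,"z":-70,"rx":0,"ry":0,"rz":0,"jaw":60},{"x":0,"y":0,"z":-100,"rx":0,"ry":0,"rz":0,"jaw":60},{"x":0,"y":0,"z":-130,"rx":0,"ry":0,"rz":0,"jaw":255},{"x":-25,"y":0,"z":-140,"rx":0,"ry":0,"rz":0,"jaw":255},{"x":-50,"y":0,"z":-140,"rx":0,"ry":0,"rz":0,"jaw":255},{"x":-60,"y":0,"z":-140,"rx":0,"ry":0,"rz":0,"jaw":255},{"x":-60,"y":0,"z":-140,"rx":0,"ry":0,"rz":0,"jaw":255},{"x":-60,"y":0,"z":-140,"rx":0,"ry":0,"rz":0,"jaw":255}]'
python3 j.py D 75 94 106; python3 - <<'E'
from h import *
from d import delta
d=capture('wrist')[1];P=camera_params('wrist');print([ (r['confidence'],at(P,d,r['position'])) for r in look_for('wrist','lever_pad')])
# pad raised at tier(-37.5,-222), z113
O=np.array([589.1,38.2]);t=.0444
for x,y,z in((-37.5,-222,118),(-50,-222,66)):
    w=O+[x*np.cos(t)-y*np.sin(t),x*np.sin(t)+y*np.cos(t)];print(w,delta([*w,z]))
E
```

```text
t: 28.82
ee_pos: [579.3, -82.5, 68.6]
ee_rot: [0.0, 0.692, 0.722, 0.0]
contact_force: [-0.3, -0.1, -0.5]
grip_width: 65.4
finger_force: 0.0
t: 29.65
ee_pos: [581.3, -142.4, 207.6]
ee_rot: [-0.001, 0.692, 0.722, -0.0]
contact_force: [-0.1, -0.3, 0.9]
grip_width: -0.0
finger_force: 0.0
[(0.61, array([ 594.60234461, -181.31658879,   95.38317126]))]
[ 561.4905187  -185.24566799] (array([-43.1, -21.6,  89.7]), 'rz to tier 0.0')
[ 549.00283767 -185.80048565] (array([-43.2, -34. , 141.7]), 'rz to tier 0.0')Traceback (most recent call last):
  File "j.py", line 5, in <module>
    h=X[...,2]; lo,hi=(43,56) if len(sys.argv)<5 else (float(sys.argv[4]),float(sys.argv[5]))
                                                                                ~~~~~~~~^^^
IndexError: list index out of range
```

View pics/wj_D.png

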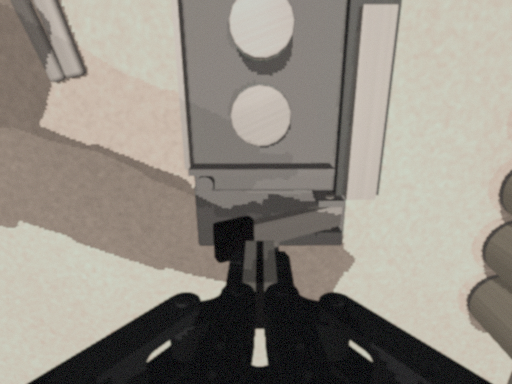

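The wrist view shows two jar tops at (262,22) and (262,115) in the bay and the pad at (233,239) with the lever up.

```bash
python3 - <<'E'
from h import *
from d import delta
O=np.array([589.1,38.2]);t=.0444;Rt=np.array([[np.cos(t),-np.sin(t)],[np.sin(t),np.cos(t)]])
for c in ['wrist','scene','side']:
    im,d,P=cap(c);X=cloud(P,d);z=X[...,2];L=(X[...,:2]-O)@Rt
    g=((d>0)&(z>94)&(z<106)&(abs(L[...,0]+10)<60)&(L[...,1]>-170)&(L[...,1]<58)).astype(np.uint8)
    n,lab,st,ce=cv2.connectedComponentsWithStats(g)
    for i in range(1,n):
        w=lab==i
        if w.sum()>20: q=L[w];print(c,'jar',w.sum(),((q.min(0)+q.max(0))/2).round(),np.ptp(q,0).round(),np.median(z[w]).round(1))
    m=(d>0)&(im.astype(int).sum(2)<110)&(z>85)&(z<125)&(abs(L[...,1]+222)<30)&(L[...,0]<-10)&(L[...,0]>-70)
    if m.sum()>20: q=L[m];print(c,'pad',m.sum(),np.percentile(q,[2,98],axis=0).round(),np.median(z[m]))
E
```

```text
wrist jar 3290 [-14. -64.] [45. 37.] 99.6
wrist jar 2857 [ -15. -123.] [45. 45.] 99.6
wrist pad 1250 [[ -52. -235.]
 [ -23. -205.]] 114.72997001846119
scene jar 124 [-13.   1.] [45. 48.] 100.2
scene jar 131 [-12. -61.] [44. 49.] 100.4
scene jar 144 [ -14. -123.] [45. 48.] 100.1
scene pad 120 [[ -47. -238.]
 [ -21. -207.]] 113.57436917856842
side jar 129 [ -16. -122.] [45. 47.] 100.4
side jar 142 [-15. -58.] [44. 46.] 100.0
side jar 157 [-15.   6.] [45. 45.] 99.6
side pad 64 [[ -50. -233.]
 [ -22. -201.]] 112.2379547705491
```

All three jars stand in the bay (tier y about 0, -60, -122). Press the lever with shut fingers.

```bash
python3 -m handwheel '[{"x":-22,"y":-14,"z":0,"rx":0,"ry":0,"rz":0,"jaw":255},{"x":-43,"y":-27,"z":20,"rx":0,"ry":0,"rz":0,"jaw":255},{"x":-43,"y":-27,"z":45,"rx":0,"ry":0,"rz":0,"jaw":255},{"x":-43,"y":-27,"z":70,"rx":0,"ry":0,"rz":0,"jaw":255},{"x":-43,"y":-27,"z":85,"rx":0,"ry":0,"rz":0,"jaw":255},{"x":-43,"y":-27,"z":95,"rx":0,"ry":0,"rz":0,"jaw":255},{"x":-43,"y":-28,"z":105,"rx":0,"ry":0,"rz":0,"jaw":255},{"x":-43,"y":-29,"z":115,"rx":0,"ry":0,"rz":0,"jaw":255},{"x":-43,"y":-30,"z":122,"rx":0,"ry":0,"rz":0,"jaw":255},{"x":-43,"y":-30,"z":128,"rx":0,"ry":0,"rz":0,"jaw":255}]'
python3 -m handwheel '[{"x":0,"y":-1,"z":3,"rx":0,"ry":0,"rz":0,"jaw":255},{"x":0,"y":-1,"z":6,"rx":0,"ry":0,"rz":0,"jaw":255},{"x":0,"y":-2,"z":9,"rx":0,"ry":0,"rz":0,"jaw":255},{"x":0,"y":-2,"z":11,"rx":0,"ry":0,"rz":0,"jaw":255},{"x":0,"y":-2,"z":13,"rx":0,"ry":0,"rz":0,"jaw":255},{"x":0,"y":-2,"z":14,"rx":0,"ry":0,"rz":0,"jaw":255},{"x":0,"y":-2,"z":14,"rx":0,"ry":0,"rz":0,"jaw":255},{"x":0,"y":-2,"z":14,"rx":0,"ry":0,"rz":0,"jaw":255},{"x":0,"y":-2,"z":14,"rx":0,"ry":0,"rz":0,"jaw":255},{"x":0,"y":-2,"z":14,"rx":0,"ry":0,"rz":0,"jaw":255}]'
```

```text
t: 30.78
ee_pos: [553.7, -186.6, 80.3]
ee_rot: [0.0, 0.691, 0.722, -0.0]
contact_force: [-1.8, -0.2, 3.2]
grip_width: -0.1
finger_force: 1.2
t: 31.62
ee_pos: [551.8, -186.9, 66.5]
ee_rot: [0.0, 0.692, 0.722, 0.0]
contact_force: [0.2, -0.1, 1.2]
grip_width: -0.1
finger_force: 0.5
```

```bash
python3 -m handwheel '[{"x":0,"y":0,"z":1,"rx":0,"ry":0,"rz":0,"jaw":255},{"x":0,"y":0,"z":2,"rx":0,"ry":0,"rz":0,"jaw":255},{"x":0,"y":0,"z":3,"rx":0,"ry":0,"rz":0,"jaw":255},{"x":0,"y":0,"z":3,"rx":0,"ry":0,"rz":0,"jaw":255},{"x":0,"y":0,"z":3,"rx":0,"ry":0,"rz":0,"jaw":255},{"x":0,"y":0,"z":3,"rx":0,"ry":0,"rz":0,"jaw":255},{"x":0,"y":0,"z":3,"rx":0,"ry":0,"rz":0,"jaw":255},{"x":0,"y":0,"z":3,"rx":0,"ry":0,"rz":0,"jaw":255},{"x":0,"y":0,"z":3,"rx":0,"ry":0,"rz":0,"jaw":255},{"x":0,"y":0,"z":3,"rx":0,"ry":0,"rz":0,"jaw":255}]'
```

```text
t: 32.45
ee_pos: [551.8, -186.9, 64.7]
ee_rot: [0.001, 0.692, 0.722, 0.0]
contact_force: [-2.9, -0.0, 10.0]
grip_width: 0.2
finger_force: 4.9
```

At the stop (10 N). Retreat and check.

```bash
python3 -m handwheel '[{"x":0,"y":0,"z":-10,"rx":0,"ry":0,"rz":0,"jaw":255},{"x":0,"y":0,"z":-30,"rx":0,"ry":0,"rz":0,"jaw":255},{"x":0,"y":0,"z":-60,"rx":0,"ry":0,"rz":0,"jaw":255},{"x":0,"y":0,"z":-90,"rx":0,"ry":0,"rz":0,"jaw":255},{"x":0,"y":0,"z":-120,"rx":0,"ry":0,"rz":0,"jaw":255},{"x":0,"y":0,"z":-150,"rx":0,"ry":0,"rz":0,"jaw":255},{"x":0,"y":0,"z":-170,"rx":0,"ry":0,"rz":0,"jaw":255},{"x":0,"y":0,"z":-170,"rx":0,"ry":0,"rz":0,"jaw":255},{"x":0,"y":0,"z":-170,"rx":0,"ry":0,"rz":0,"jaw":255},{"x":0,"y":0,"z":-170,"rx":0,"ry":0,"rz":0,"jaw":255}]'
python3 - <<'E'
from h import *
O=np.array([589.1,38.2]);t=.0444;Rt=np.array([[np.cos(t),-np.sin(t)],[np.sin(t),np.cos(t)]])
V=[]
for c in ['wrist','scene','side']:
    im,d,P=cap(c);V.append(im);X=cloud(P,d);z=X[...,2];L=(X[...,:2]-O)@Rt
    g=((d>0)&(z>94)&(z<106)&(abs(L[...,0]+10)<60)&(L[...,1]>-170)&(L[...,1]<58)).astype(np.uint8)
    n,lab,st,ce=cv2.connectedComponentsWithStats(g)
    for i in range(1,n):
        w=lab==i
        if w.sum()>20: q=L[w];print(c,'jar',((q.min(0)+q.max(0))/2).round(),np.median(z[w]).round(1))
    m=(d>0)&(im.astype(int).sum(2)<110)&(z>55)&(z<125)&(abs(L[...,1]+222)<17)&(L[...,0]<-20)&(L[...,0]>-80)
    if m.sum()>20: print(c,'pad',m.sum(),np.median(z[m]))
    k=(d>0)&(abs(L[...,0]+83)<3)&(L[...,1]>-150)&(L[...,1]<40)
    if k.sum()>20: print(c,'keeper z',np.percentile(z[k],[20,50,80,95]).round(1))
    k=(d>0)&(np.hypot(L[...,0]-75,L[...,1]-62)<14)&(z>115)
    if k.sum()>5: print(c,'knob top',np.percentile(z[k],95))
save(np.hstack([cv2.resize(V[0],(400,300)),cv2.resize(V[1][110:330,130:400],(400,300))]),'end.png')
E
```

```text
t: 33.28
ee_pos: [551.2, -186.5, 232.5]
ee_rot: [-0.001, 0.692, 0.722, -0.0]
contact_force: [1.0, -1.2, -1.1]
grip_width: 0.2
finger_force: 0.0
wrist jar [ -15. -123.] 99.6
wrist pad 920 71.70786684480572
wrist keeper z [43.4 65.1 67.4 68.2]
scene jar [-13.  -1.] 100.7
scene jar [-14. -62.] 100.2
scene jar [ -13. -123.] 99.9
scene pad 90 72.44609104908261
scene keeper z [50.1 59.1 66.5 69.2]
scene knob top 147.2119512046129
side jar [ -16. -120.] 99.2
side jar [-14. -57.] 99.7
side jar [-15.   6.] 99.6
side pad 62 70.9725867619029
side keeper z [18.6 51.  67.1 69.3]
side knob top 147.7755845233563
```

View pics/end.png

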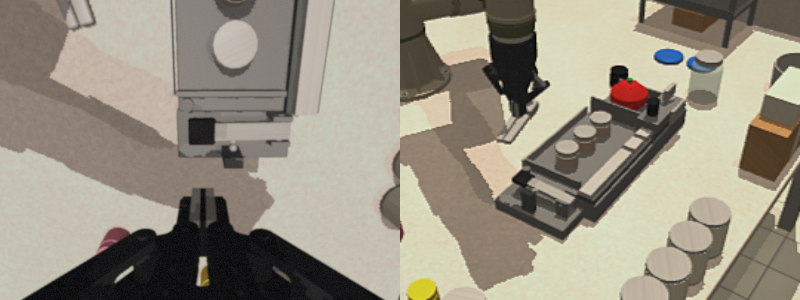

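The end picture shows the lever level and held (pad about 71 mm), the keeper up at 68 mm, and three jars upright behind it.

```bash
python3 -c "
from cell import sign_off
print(sign_off())"
```

```text
the job is handed in; nothing more can be done
None
```

The job is handed in with no verdict returned: divider one notch left with knob home and cam clamped, all three small jars I could find upright in the bay, lever held by its detent with the keeper up.

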